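Re-pin the slicer's pusher in its open position

TASK

The hand slicer's pusher is locked down in its blades by a pull-out detent pin. Pull the pin, slide the pusher up its rods until its boss stands over the upper lock hole (you will have to feel for it), and push the pin fully home there, past its click, so that the pusher is locked clear of the blades for washing. Keep off the blades, let go of the pin at the end and leave the other things on the counter where they are.

Things in the scene. Friction and masses are not known exactly. Their poses are not given: they have to be found in the camera images.
- slicer: Tomato slicer, a fixed aluminium frame 370 mm long, 160 wide, 300 high. Its bed rises at 36 degrees (0.63 rad) from the counter. Origin on the counter, straight below the lower lock hole; x the level direction in which the bed rises (blades at the low end, -x), y across, z up. Up the bed = x cos 0.63 + z sin 0.63; square to the bed = -x sin 0.63 + z cos 0.63.
- lower_hole (a point): Mouth of the lower lock hole, 12 mm wide, in the flat top of the rail along the bed's middle, 125 mm above the counter; axes as the slicer's. Its upper twin is in a dark strip, flat, 0.7 mm lower, clamped in the rail with the hole anywhere 105 to 135 mm up the bed. In both, spring balls click into the groove behind the pin's nose: 10 to 20 N either way; entering, the nose drops 4 mm, then meets them.
- carriage (a joint): How far the pusher carriage (0.45 kg) has been slid up the bed on its guide rods, m: 0 now, with the boss over the lower hole and the white pusher head in the blades; 0.150 at the end stop. It stays where it is left. Sliding it takes about 8 N up, 3 N down.
- boss_mouth (a point): Top centre of the boss, a 26 mm square steel block on the carriage, its bore square to the bed, 11 mm wide, 27 long with the deck, ending 3 mm over the rail. x up the bed, y across, z square to the bed, outwards. Side guards 76 mm apart across the bed rise 34 mm above this point, so the pin is gripped by its faces up and down the bed. Pusher head 78 mm down the bed, 46 mm above this point.
- push_bar (a point): Middle of the round black push bar, 18 mm thick, 90 long, across the carriage: 88 mm up the bed from the bore, 25 mm above boss_mouth's level, square to the bed. Moves with the carriage; axes as boss_mouth's.
- pin_grip (a point): Centre of the black grip of the 90 g detent pin: 16 mm thick up and down the bed, 44 across, 22 tall, 12 mm of neck below. z along the pin, outwards; x up the bed. Its 10 mm shank ends in a round nose 71 mm below. Home it is 27 mm above boss_mouth, the nose 14 mm deep in the rail; drawn 15 to 20 mm it is clear of the rail, still in the boss, and stays put. Under side load it binds (1 to 5 N).
- blades: Blade cartridge at the bed's low end, a frame 112 mm wide and 90 tall, square to the bed, 136 mm down the bed from the lower hole, with ten level blades. Its origin is the lower hole's mouth; x up the bed, z square to the bed. Not to be touched.
- crock: White ceramic compost crock, 150 mm wide, 172 tall, with a hinged lid. Origin under its centre. Leave alone.
- jar: Clear glass jar with a steel lid, 84 mm wide, 130 tall, beside the slicer. Origin under its centre. Leave alone.
- can: Aluminium drink can, 66 mm wide, 115 tall, beside the slicer. Origin under its centre. Leave alone.
- cap: White plastic bottle cap, 38 mm wide, 13 tall, beside the slicer. Origin under its centre. Leave alone.
- spatula: Wooden spatula lying flat, 290 mm long. Origin under its middle. Leave alone.
- tomato: Tomato, 60 mm wide, 49 tall. Origin under its centre. Leave alone.

How it is judged:
By the outcome, as a careful person would: the job done as asked, in the order asked, and still so for the second after the job is handed in, with the robot touching nothing.
It also fails if it takes over 48 s, if anything falls off the work surface, if the arm or the gripper's body presses on something with over 40 N, if the wrist force passes 120 N, or if a joint passes its speed limit or range.

ROBOT

A 7-joint arm with a two-finger parallel gripper is mounted at the origin on the work surface. World frame = base frame: x ahead of the robot, y to its left, z up, the work surface at z = 0. Lengths are in m, angles in rad, forces in N, time in s.
With the tool pointing down it reaches from about 0.425 to 0.875 m from the base axis. Payload 9.9 kg.
Tool frame: the origin (TCP) lies at the very end of the fingers, on their centre line; the grasp point (between the pads) lies 19 mm behind it (bot.grip_depth is the distance from the TCP to the grasp point, in m); z points along the fingers, y is the line along which they close (so a half turn about z gives the same grasp; the last joint's range is limited). The gripper opens to 85 mm and grips with 20 to 120 N. Pads are 22 mm wide; open, the fingers measure 114 mm over their backs; the gripper's body (76 mm by 85 mm) begins 54 mm behind the grasp point. The pads swing forward as they close: fully open they stand 13 mm farther back than shut.
Start: joints at [1.218, 0.576, 0.025, 1.437, -0.015, 1.129, -0.057], TCP at [0.179, -0.651, 0.231] pointing down, gripper open.
Joint ranges: [-2.76, 2.76], [-0.34, 2.15], [-1.52, 1.57], [0.19, 2.46], [-1.09, 4.23], [0.17, 1.99], [-2.82, 2.82]. Speed limits (rad/s): [2.22, 2.22, 3.01, 3.01, 3.14, 3.14, 3.14].

INTERFACE

Orientations are given as a rotation vector (axis times angle).
In Python, from station import get_state, cams, bot, models gives the robot as it stands.
- The arm moves only by the tool drive_tool, never from a script. Its argument "rows" is a list of rows, each a list of 5 numbers: the closure, from 0 (fully open) to 1 (shut), then the shift along the tool's x, y, z in cm, then the turn about the tool's z in degrees. A call has 1 to 5 rows; each row is the pose to reach, as a shift and turn from the pose commanded when the call began, along the tool's axes at that moment; what a row does not reach only later rows make up. A row lasts 1/10 s, in which the tool goes at most 50 mm and 8.59 degrees, less where a joint would pass 70% of its speed; a pose out of reach is approached as far as the arm can. A call with a gripper value outside its range is refused whole. The fingers move at their own pace and stop on an object; the grip force is fixed at half the most. Time passes only in rows, so rows that repeat a pose let the fingers close. It gives the time, the measured TCP pose, the force, the opening and the grip force at its end, in the units of the state.
- get_state(): the state, without advancing time (a new reading comes with each control period).
- cams.get_image(name): name is "scene" or "top" or "wrist"; returns (picture, depth): 480x640x3 uint8, red, green, blue; 480x640 float32, m along the optical axis (not along the pixel's ray), 0 where there is no reading.
- cams.camera_params(name): a dict with "fx", "fy", "cx", "cy" (pixels), "R" (3x3) and "t" (3): a world point X has camera coordinates R X + t. Camera axes: x right, y down, z forward; pixel columns grow to the right and rows downward; lengths in m; the calibration is good to about 2 mm. A picture is of the moment at which its call begins: read the wrist's pose just before it. camera_params takes no time and is no camera call; for the wrist camera it gives the pose at the moment of the call.
- bot.close_job(): hands the job in; it is judged then, once.
Trained networks look in the newest picture that a camera, given by its name, has taken for a name from the list of things; names that differ only in an ending like _2 or _b are one class to them, and where a whole thing is asked for, a point or a joint stands for the part that bears it (a point fixed in the world has none). Each returns a list of dicts, best first, with "conf" (0 to 1); they miss things now and then, are a little off and sometimes report something else, mostly with a low value. They report only what shows in the picture. A call takes as long as a camera call.
- models.trace(camera, query): "region" (480x640 bool, what is visible of it) and "pixel" ([column, row] in pixels, amid what is visible of it).
The state is a dict: "clock": time; "joint_pos": joint angles; "qvel": joint speeds; "effort": joint torques, N m; "tcp_pos": TCP position; "ee_rot": TCP orientation; "contact_force": force on the tool from outside, world axes, zero at the start; "torque": the same for the moment, N m; "grip_width": finger opening in m; "gripper_force": force on a finger pad.
Only numpy, scipy, OpenCV 4.12 (cv2) and the standard library are available. Lean on these libraries where they do the work, as an engineer would, in place of code of your own. Each camera call takes 0.05 s, during which the arm holds its last target. There are 200 camera calls.

## Working session

There is one attempt and no reset: what is moved stays moved. The work goes in short steps, Python scripts to look and compute and a tool call to move; the robot and the scene stay as the last step left them, time stands still between calls to the robot, and variables do not carry over. Pictures are saved under pics/ and viewed, at most 15 in all, crops included, and the job is handed in when it is done.

Besides the shell and the picture viewer there is one more tool, called after "Request:" in YAML: its name, and indented under it one key for each argument. drive_tool: Moves the arm, as the interface text tells. Its arguments: {"type":"object","properties":{"rows":{"type":"array","items":{"type":"array","items":{"type":"number"}}}},"required":["rows"]}

```bash
ls; mkdir -p pics; cat > h.py <<'E'
import numpy as np, cv2
from scipy.spatial.transform import Rotation as Rn
from station import get_state, cams, bot, models
def grab(n):
    p=cams.camera_params(n); im,d=cams.get_image(n); return p,im,d
def world(p,u,v,z):
    c=np.array([(u-p['cx'])/p['fx']*z,(v-p['cy'])/p['fy']*z,z]) if np.isscalar(z) else np.stack([(u-p['cx'])/p['fx']*z,(v-p['cy'])/p['fy']*z,z])
    return (np.array(p['R']).T@((c.T-np.array(p['t'])).T))
def proj(p,X):
    c=np.array(p['R'])@X+np.array(p['t']); return np.array([p['fx']*c[0]/c[2]+p['cx'],p['fy']*c[1]/c[2]+p['cy'],c[2]])
def cloud(p,d,m):
    v,u=np.nonzero(m&(d>0)); return world(p,u,v,d[v,u].astype(float)).T
def save(n,im): cv2.imwrite('pics/'+n,im[...,::-1])
E
python3 - <<'E'
from h import *
s=get_state(); print({k:np.round(v,3) for k,v in s.items()})
ims=[]
for n in ['top','scene']:
    p,im,d=grab(n); ims.append(im)
    print(n,'cam at',-np.array(p['R']).T@p['t'],p['fx'])
    for q in ['slicer','pin_grip','push_bar','boss_mouth','blades','carriage','crock','jar','can']:
        for r in models.trace(n,q)[:1]:
            c=cloud(p,d,r['region']); print(q,round(r['conf'],2),np.round(r['pixel']),np.median(c,0).round(3),c.min(0).round(3),c.max(0).round(3), len(c))
save('a.png',cv2.resize(np.hstack(ims),(800,300))); save('top.png',ims[0]);save('scene.png',ims[1])
E
```

```text
pics
{'clock': np.float64(0.0), 'joint_pos': array([ 1.218,  0.577,  0.025,  1.438, -0.015,  1.129, -0.056]), 'qvel': array([ 0.001, -0.002, -0.   ,  0.001,  0.002, -0.   , -0.001]), 'effort': array([-1.0000e-03, -7.6575e+01,  2.2500e+00, -2.8597e+01,  1.5000e-02,
        1.3000e-02,  0.0000e+00]), 'tcp_pos': array([ 0.179, -0.65 ,  0.23 ]), 'ee_rot': array([-3.112e+00, -4.210e-01,  1.000e-03]), 'contact_force': array([-0.595, -0.194, -0.216]), 'torque': array([-0.029,  0.026, -0.058]), 'gripper_force': np.float64(0.0), 'grip_width': np.float64(0.086)}
top cam at [ 0.55292086 -0.00223957  1.16374289] 501.1244898547076
slicer 0.81 [346. 242.] [ 0.621 -0.059  0.185] [ 0.431 -0.289 -0.005] [0.786 0.139 0.321] 16257
pin_grip 0.52 [388. 271.] [ 0.559 -0.141  0.176] [ 0.537 -0.162  0.102] [ 0.577 -0.125  0.186] 312
push_bar 0.68 [308. 282.] [0.543 0.027 0.012] [ 0.527  0.009 -0.003] [0.562 0.044 0.017] 209
boss_mouth 0.65 [383. 271.] [ 0.562 -0.138  0.139] [ 0.458 -0.26   0.026] [ 0.655 -0.035  0.233] 4924
blades 0.8 [433. 313.] [ 0.478 -0.238  0.115] [ 0.423 -0.286 -0.003] [ 0.545 -0.171 
[... 635 characters left out ...]
.577 -0.128  0.186] 276
push_bar 0.94 [268. 324.] [ 0.555 -0.151  0.142] [ 0.457 -0.261 -0.002] [0.651 0.05  0.234] 6211
boss_mouth 0.73 [269. 326.] [ 0.556 -0.152  0.142] [ 0.455 -0.261 -0.   ] [ 0.652 -0.022  0.234] 6123
blades 0.72 [219. 376.] [ 0.495 -0.253  0.116] [ 0.387 -0.289 -0.002] [ 0.549 -0.154  0.126] 986
carriage 0.84 [268. 324.] [ 0.555 -0.152  0.141] [ 0.423 -0.261 -0.001] [ 0.651 -0.019  0.234] 6282
crock 0.93 [304. 162.] [0.535 0.328 0.153] [ 0.381  0.299 -0.003] [0.606 0.704 0.217] 4113
jar 0.87 [351. 368.] [ 0.725 -0.204  0.111] [ 0.675 -0.224 -0.002] [ 0.769 -0.068  0.135] 2428
can 0.72 [284. 418.] [ 0.624 -0.312  0.112] [ 0.57  -0.331 -0.003] [ 0.652 -0.217  0.119] 1795
```

```bash
python3 - <<'E'
import cv2,numpy as np
t=cv2.imread('pics/top.png')[130:370,250:500]; s=cv2.imread('pics/scene.png')[200:440,150:400]
cv2.imwrite('pics/b.png',np.hstack([cv2.resize(t,(400,400),interpolation=2),cv2.resize(s,(400,400),interpolation=2)]))
E
```

```text
(no output)
```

View pics/a.png

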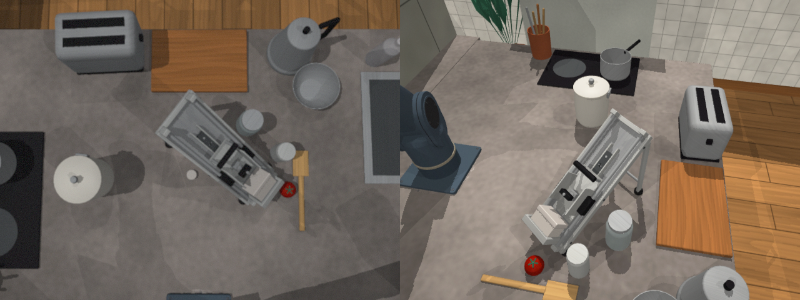

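View pics/b.png

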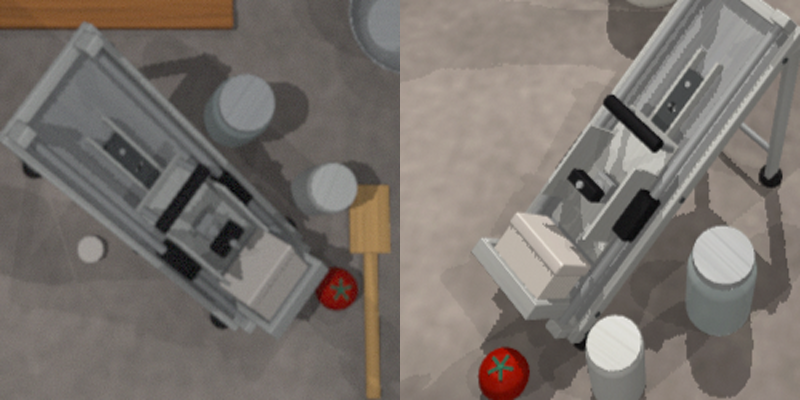

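The top view shows the slicer with its low end (blades, tomato) at lower right and its bed rising to the upper left. The grip is near top px (392,279), the bar near (364,254), and the dark strip with dots near (331,228).

The drive can't tilt the tool. I'll grip the pin with the tool pointing down, closing along the slicer's level x. First I'll fit the slicer's pose.

```bash
cat >> h.py <<'E'
def darkparts(p,im,d,X0,r=0.16,thr=50):
    H,W=d.shape; v,u=np.mgrid[0:H,0:W]
    P=world(p,u.ravel(),v.ravel(),np.where(d>0,d,9).ravel().astype(float)).T.reshape(H,W,3)
    m=(im.max(2)<thr)&(P[...,2]>.1)&(np.linalg.norm(P[...,:2]-X0[:2],axis=2)<r)
    n,l,st,c=cv2.connectedComponentsWithStats(m.astype(np.uint8))
    out=[]
    for i in range(1,n):
        if st[i,4]>25: out.append((st[i,4],c[i].round(1),P[l==i]))
    return sorted(out,key=lambda o:-o[0])
E
python3 - <<'E'
from h import *
for n in ['top','scene']:
    p,im,d=grab(n)
    for thr in (40,60):
      print(n,thr)
      for a,c,Q in darkparts(p,im,d,np.array([.6,-.1]),thr=thr)[:9]:
        m=np.median(Q,0); U,S,V=np.linalg.svd(Q-Q.mean(0),full_matrices=False)
        print(a,c,m.round(4),Q.min(0).round(3),Q.max(0).round(3),'ax',V[0].round(3), 'yaw',np.degrees(np.arctan2(V[0,1],V[0,0])).round(1))
    r=models.trace(n,'slicer')[0]['region']; 
    c=cloud(p,d,r); c=c[c[:,2]>.02]; print(n,cv2.minAreaRect(c[:,:2].astype(np.float32)))
E
```

```text
top 40
330 [363.8 248.4] [ 0.6031 -0.0862  0.2277] [ 0.566 -0.117  0.223] [ 0.639 -0.056  0.233] ax [-0.794  0.608 -0.003] yaw 142.6
255 [362.6 286.4] [ 0.529  -0.0904  0.1522] [ 0.508 -0.115  0.131] [ 0.555 -0.066  0.167] ax [-0.533 -0.649 -0.543] yaw -129.4
199 [390.9 272.8] [ 0.5589 -0.1431  0.1777] [ 0.537 -0.163  0.166] [ 0.577 -0.127  0.188] ax [-0.803  0.595  0.01 ] yaw 143.5
156 [396.1 241.8] [ 0.6204 -0.1589  0.1524] [ 0.6   -0.181  0.132] [ 0.639 -0.129  0.169] ax [-0.475 -0.698 -0.535] yaw -124.2
top 60
599 [374.6 246.1] [ 0.6124 -0.1     0.2261] [ 0.564 -0.186  0.119] [ 0.644 -0.055  0.233] ax [-0.221  0.697  0.682] yaw 107.6
304 [362.3 286.2] [ 0.5308 -0.0889  0.1515] [ 0.506 -0.117  0.104] [ 0.555 -0.061  0.167] ax [-0.529 -0.652 -0.543] yaw -129.0
255 [332.5 226.4] [ 0.646  -0.0292  0.2031] [ 0.617 -0.059  0.177] [0.674 0.005 0.227] ax [-0.505 -0.645 -0.574] yaw -128.1
242 [391.  272.8] [ 0.5589 -0.1433  0.1767] [ 0.535 -0.166  0.109] [ 0.579 -0.125  0.188] ax [-0.793  0.607 -0.057] yaw 142.6
top ((0.6008810997009277, -0.08789744973182678), (0.41487812995910645, 0.1620
[... 222 characters left out ...]
 -0.122  0.219] [ 0.638 -0.059  0.234] ax [ 0.798 -0.602 -0.016] yaw -37.0
185 [266.5 311. ] [ 0.5583 -0.1523  0.1788] [ 0.533 -0.168  0.164] [ 0.575 -0.128  0.185] ax [ 0.801 -0.59  -0.099] yaw -36.4
scene 60
479 [296.9 329.3] [ 0.6165 -0.1627  0.1492] [ 0.592 -0.187  0.119] [ 0.641 -0.132  0.17 ] ax [-0.495 -0.655 -0.571] yaw -127.1
388 [295.3 273.3] [ 0.6    -0.093   0.2287] [ 0.56  -0.122  0.187] [ 0.639 -0.04   0.234] ax [ 0.797 -0.605  0.002] yaw -37.2
215 [266.3 310.9] [ 0.5576 -0.1516  0.1783] [ 0.533 -0.168  0.164] [ 0.577 -0.128  0.185] ax [ 0.814 -0.574 -0.094] yaw -35.2
scene ((0.6389427185058594, 0.016067028045654297), (0.6490920186042786, 0.2735055088996887), 74.36026763916016)
```

```bash
cat >> h.py <<'E'
YAW=np.radians(52.7); EX=np.array([np.cos(YAW),np.sin(YAW),0]); EY=np.array([-EX[1],EX[0],0]); EZ=np.array([0,0,1.])
U=EX*np.cos(.63)+EZ*np.sin(.63); N=-EX*np.sin(.63)+EZ*np.cos(.63)
def tool():
    s=get_state(); return np.array(s['tcp_pos']),Rn.from_rotvec(s['ee_rot']).as_matrix(),s
def shift(target):
    t,R,s=tool(); return (R.T@(np.array(target)-t)*100).round(2)
def turn():
    t,R,s=tool(); a=R.T@EX; return np.degrees(np.arctan2(-a[0],a[1]))
E
python3 - <<'E'
from h import *
t,R,s=tool(); print(R.round(3)); print('turn',turn(), 'j7',s['joint_pos'])
print(shift([.5565,-.146,.34])); p=cams.camera_params('wrist'); C=-p['R'].T@p['t']; print('cam in tool',R.T@(C-t),'fwd',(R.T@p['R'].T).round(2),p['fx'])
E
```

```text
[[ 0.964  0.266 -0.   ]
 [ 0.266 -0.964  0.   ]
 [ 0.    -0.    -1.   ]]
turn -127.29930505737703 j7 [ 1.21818422  0.57572834  0.0248994   1.43711754 -0.0150058   1.12899147
 -0.05651523]
[ 49.77 -38.65 -10.87]
cam in tool [ 0.07417975  0.00059512 -0.14297792] fwd [[-0.   -0.96 -0.29]
 [ 1.   -0.    0.  ]
 [-0.   -0.29  0.96]] 398.58640024737986
```

Request:
drive_tool:
  rows:
    - [0.4,0,0,-4,0]
    - [0.4,4,-3,-8,0]
    - [0.4,8,-6,-11,0]
    - [0.4,12,-9,-11,0]
    - [0.4,16,-12,-11,0]

```text
clock: 1.7
tcp_pos: [0.2906, -0.5072, 0.3421]
ee_rot: [3.111, 0.419, 0.002]
contact_force: [0.4, 0.5, 0.8]
grip_width: 0.0512
gripper_force: 0.0
```

Request:
drive_tool:
  rows:
    - [0.4,4,-3,0,0]
    - [0.4,8,-6,0,0]
    - [0.4,12,-9,0,0]
    - [0.4,16,-12,0,0]
    - [0.4,17,-13,0,0]

```text
clock: 2.2
tcp_pos: [0.4229, -0.3322, 0.3406]
ee_rot: [-3.11, -0.433, -0.004]
contact_force: [-0.3, 0.7, 0.7]
grip_width: 0.0512
gripper_force: 0.0
```

Request:
drive_tool:
  rows:
    - [0.4,4,-3,0,0]
    - [0.4,8,-6,0,0]
    - [0.4,12,-9.5,0,0]
    - [0.4,16,-13,0,0]
    - [0.4,16.8,-13.6,0,0]

```text
clock: 2.7
tcp_pos: [0.5473, -0.1563, 0.3403]
ee_rot: [-3.109, -0.431, -0.002]
contact_force: [-0.4, -0.0, -0.1]
grip_width: 0.0517
gripper_force: 0.0
```

Request:
drive_tool:
  rows:
    - [0.4,0,0,0,-8.5]
    - [0.4,0,0,0,-17]
    - [0.4,0,0,0,-25.5]
    - [0.4,0,0,0,-34]
    - [0.4,0,0,0,-42.4]

```text
clock: 3.2
tcp_pos: [0.5446, -0.1629, 0.3403]
ee_rot: [2.746, 1.525, -0.001]
contact_force: [-0.1, 0.6, -0.3]
grip_width: 0.0515
gripper_force: 0.0
```

Request:
drive_tool:
  rows:
    - [0.4,0,0,0,-8.5]
    - [0.4,0,0,0,-17]
    - [0.4,0,0,0,-25.5]
    - [0.4,0,0,0,-34]
    - [0.4,0,0,0,-42.4]

```text
clock: 3.7
tcp_pos: [0.5446, -0.1629, 0.3403]
ee_rot: [2.009, 2.415, -0.001]
contact_force: [-0.4, 0.2, 0.1]
grip_width: 0.051
gripper_force: 0.0
```

Request:
drive_tool:
  rows:
    - [0.4,0,0,0,-8.5]
    - [0.4,0,0,0,-17]
    - [0.4,0,0,0,-25.5]
    - [0.4,0,0,0,-34]
    - [0.4,0,0,0,-42.4]

```text
clock: 4.2
tcp_pos: [0.5445, -0.163, 0.3403]
ee_rot: [-1.0, -2.978, 0.001]
contact_force: [-0.5, 0.1, 0.4]
grip_width: 0.0512
gripper_force: 0.0
```

```bash
python3 - <<'E'
from h import *
t,R,s=tool(); print(t,'turn',turn(),'toolx',R[:,0].round(3),'tooly',R[:,1].round(3),s['joint_pos'].round(2))
p,im,d=grab('wrist'); save('w1.png',im); np.save('w1d.npy',d)
for a,c,Q in darkparts(p,im,d,np.array([.6,-.1]),thr=45)[:9]:
    V=np.linalg.svd(Q-Q.mean(0),full_matrices=False)[2]; print(a,c,np.median(Q,0).round(4),Q.min(0).round(3),Q.max(0).round(3),np.degrees(np.arctan2(V[0,1],V[0,0])).round(1))
E
```

```text
[ 0.54453892 -0.16295423  0.34031518] turn 0.18095664266709552 toolx [-0.797  0.603 -0.   ] tooly [ 0.603  0.797 -0.001] [ 0.64  0.38 -0.64  1.53  0.23  1.31  0.89]
49159 [328.1 425.9] [ 0.5368 -0.1559  0.4106] [ 0.497 -0.216  0.345] [ 0.587 -0.107  0.433] 52.5
3176 [467.1 235.2] [ 0.596  -0.0869  0.2293] [ 0.56  -0.12   0.221] [ 0.637 -0.056  0.233] -37.4
1979 [387.  148.4] [ 0.5277 -0.0911  0.1537] [ 0.504 -0.119  0.133] [ 0.554 -0.062  0.168] 51.7
1298 [353.9 219.6] [ 0.5545 -0.1444  0.1789] [ 0.533 -0.166  0.168] [ 0.576 -0.126  0.185] -37.4
289 [378.6 283.8] [ 0.6203 -0.1641  0.1524] [ 0.604 -0.184  0.133] [ 0.636 -0.144  0.168] 52.6
```

View pics/w1.png

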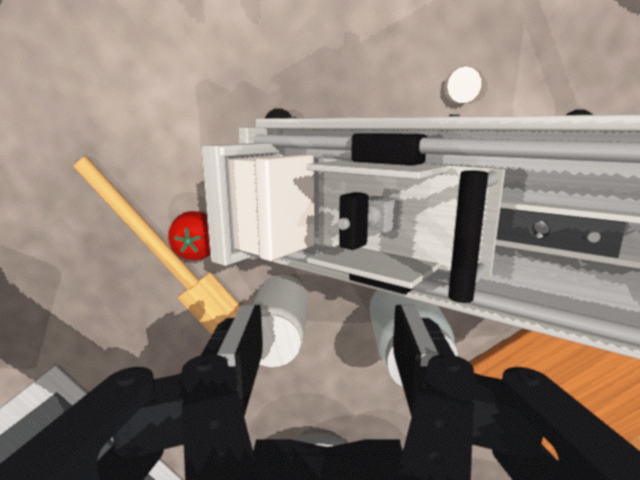

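```bash
cat >> h.py <<'E'
H=np.array([.5755,-.119,.125])
def onplane(p,u,v,n):
    C=-p['R'].T@p['t']; r=p['R'].T@np.array([(u-p['cx'])/p['fx'],(v-p['cy'])/p['fy'],1]); P0=H+N*n
    X=C+r*((P0-C)@N)/(r@N); return np.array([(X-H)@U,(X-H)@EY,(X-H)@N])*1000
E
python3 - <<'E'
from h import *
p=cams.camera_params('wrist'); d=np.load('w1d.npy')
for u,v in [(541,229),(594,237),(504,225),(622,242)]:
    print(u,v,onplane(p,u,v,-.0007).round(1)); X=world(p,u,v,float(np.median(d[v-2:v+3,u-2:u+3])))-H; print('   depth',(np.array([X@U,X@EY,X@N])*1000).round(1))
print('grip top centre', onplane(p,354,220,.065).round(1))
im=cv2.imread('pics/w1.png'); a=im[190:280,480:640]; a=cv2.resize(a,(800,450),interpolation=cv2.INTER_CUBIC); cv2.imwrite('pics/c.png',np.clip(a.astype(float)*1.5,0,255).astype(np.uint8))
E
```

```text
541 229 [126.2   1.1  -0.7]
   depth [124.1  -2.6 -17.5]
594 237 [159.2   0.7  -0.7]
   depth [1.593e+02 8.000e-01 1.000e-01]
504 225 [100.6   0.2  -0.7]
   depth [100.5   0.   -1.3]
622 242 [ 1.752e+02 -1.000e-01 -7.000e-01]
   depth [175.6  -3.5 -15.9]
grip top centre [ 5.3  2.1 65. ]
```

View pics/c.png

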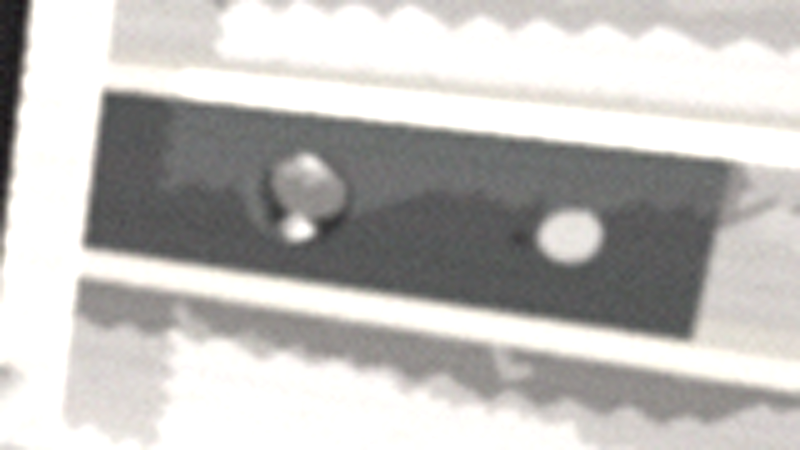

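The strip shows the lock hole at px (539,229), about 125 mm up the bed, and a screw at (594,237). Now to descend on the pin.

```bash
python3 - <<'E'
from h import *
P=H+N*.057; print(P, shift(P+[0,0,-.010]), turn()); t,R,s=tool(); print('N in tool',R.T@N,'U',R.T@U)
E
```

```text
[ 0.55515015 -0.14571299  0.17105757] [ 0.19  2.04 17.92] 0.6787492912254681
N in tool [ 0.0069195  -0.58969615 -0.80759555] U [-0.00961544  0.80753831 -0.58973674]
```

Request:
drive_tool:
  rows:
    - [0.4,0.2,2,0,0.5]
    - [0.4,0.2,2,5,0.5]
    - [0.4,0.2,2,10,0.5]
    - [0.4,0.2,2,14,0.5]
    - [0.4,0.2,2,14,0.5]

```text
clock: 4.75
tcp_pos: [0.5521, -0.1456, 0.1957]
ee_rot: [-1.022, -2.961, 0.003]
contact_force: [-0.2, 0.3, -0.0]
grip_width: 0.0511
gripper_force: 0.0
```

```bash
python3 - <<'E'
from h import *
P=H+N*.057; print(shift(P+[0,0,-.010]), turn(),get_state()['contact_force'])
p,im,d=grab('wrist'); save('w2.png',im)
E
```

```text
[-0.27  0.2   3.46] -0.7801438385513892 [-0.24047127  0.3034221  -0.00884923]
```

View pics/w2.png

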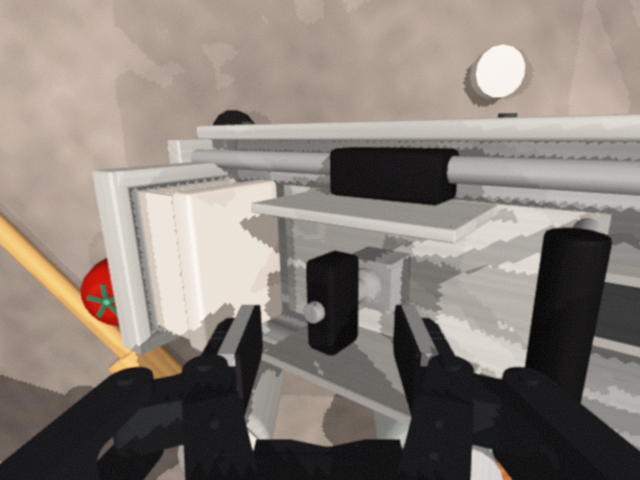

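The grip, at (332,303), is centred between the fingers. I'll descend and close on it.

Request:
drive_tool:
  rows:
    - [0.4,-0.2,0.2,1.5,-0.7]
    - [0.4,-0.2,0.2,3,-0.7]
    - [0.4,-0.2,0.2,3.4,-0.7]
    - [0.4,-0.2,0.2,3.4,-0.7]
    - [0.4,-0.2,0.2,3.4,-0.7]

```text
clock: 5.3
tcp_pos: [0.559, -0.1445, 0.1676]
ee_rot: [1.002, 2.976, 0.0]
contact_force: [-0.3, 0.3, -0.1]
grip_width: 0.051
gripper_force: 0.0
```

Request:
drive_tool:
  rows:
    - [0.6,0,0,0,0]
    - [0.8,0,0,0,0]
    - [1,0,0,0,0]
    - [1,0,0,0,0]
    - [1,0,0,0,0]

```text
clock: 5.8
tcp_pos: [0.5583, -0.1456, 0.168]
ee_rot: [1.004, 2.975, -0.003]
contact_force: [-5.3, -3.1, 13.4]
grip_width: 0.0204
gripper_force: 56.1
```

```bash
python3 - <<'E'
from h import *
t,R,s=tool();P=H+N*.057; print(t,((t-P)@EX,(t-P)@EY,(t-P)[2]), turn(),s['contact_force'],s['torque'])
F=s['contact_force'];print('F ex,ey,u,n',F@EX,F@EY,F@U,F@N)
E
```

```text
[ 0.55826894 -0.14563937  0.16797864] (np.float64(0.001948513167889038), np.float64(-0.0024362955641075504), np.float64(-0.0030789319675944282)) 0.020505727538279964 [-5.27569463 -3.07513941 13.44445162] [-0.42067838  0.98779983  0.0576629 ]
F ex,ey,u,n -5.64320159790363 2.3331763579228597 3.3608660690214776 14.18814938220158
```

Request:
drive_tool:
  rows:
    - [1,0,-0.12,-0.16,0]
    - [1,0,-0.3,-0.4,0]
    - [1,0,-0.3,-0.4,0]
    - [1,0,-0.47,-0.65,0]
    - [1,0,-0.47,-0.65,0]

```text
clock: 6.3
tcp_pos: [0.558, -0.1446, 0.1737]
ee_rot: [0.997, 2.975, 0.009]
contact_force: [5.7, 8.3, -1.3]
grip_width: 0.0187
gripper_force: 61.2
```

```bash
cat >>h.py <<'E'
def rep():
    t,R,s=tool();P=H+N*.057;q=t-P;F=s['contact_force']
    print('u,y,n mm',(np.array([q@U,q@EY,q@N])*1000).round(1),'F u,y,n',np.round([F@U,F@EY,F@N],1),'turn',round(turn(),2),'w',s['grip_width'],'gf',s['gripper_force'],'t',s['clock'])
E
python3 - <<'E'
from h import *
rep(); p,im,d=grab('wrist'); save('w3.png',im)
E
```

```text
u,y,n mm [ 3.7 -1.6  0.6] F u,y,n [ 7.4  0.5 -7. ] turn 0.24 w 0.018680039968971038 gf 61.18531610816717 t 6.3
```

View pics/w3.png

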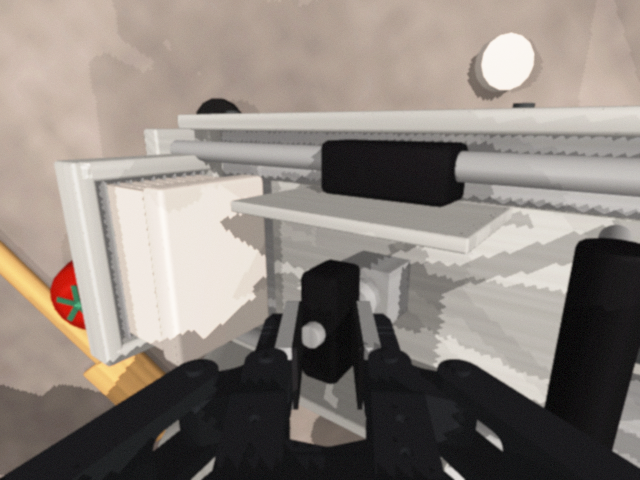

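The fingertips only caught the grip's upper half and slid. I'll open and go deeper.

Request:
drive_tool:
  rows:
    - [0.6,0,0,0,0]
    - [0.4,0,0,0,0]
    - [0.4,0,0.25,0,0]
    - [0.4,0,0.25,0,0]
    - [0.4,0,0.25,0,0]

```text
clock: 6.85
tcp_pos: [0.5568, -0.1463, 0.1728]
ee_rot: [-1.002, -2.977, 0.0]
contact_force: [-0.1, 0.4, -0.4]
grip_width: 0.0511
gripper_force: 0.0
```

```bash
python3 - <<'E'
from h import *
rep(); P=H+N*.057; print(shift(P+[0,0,-.011]))
p,im,d=grab('wrist')
for a,c,Q in darkparts(p,im,d,np.array([.56,-.14]),r=.04,thr=45)[:4]: print(a,c,Q.min(0).round(3),Q.max(0).round(3))
E
```

```text
u,y,n mm [ 1.5 -1.7  1.1] F u,y,n [ 0.   0.3 -0.5] turn 0.09 w 0.051082008617614014 gf 0.0 t 6.85
[ 0.17 -0.06  1.28]
25646 [354.5 421.9] [ 0.525 -0.173  0.178] [ 0.593 -0.103  0.265]
5628 [328.1 313.5] [ 0.532 -0.167  0.163] [ 0.577 -0.125  0.185]
```

Request:
drive_tool:
  rows:
    - [0.4,0.1,0,1.3,0]
    - [0.4,0.1,0,1.3,0]
    - [0.6,0.1,0,1.3,0]
    - [0.8,0.1,0,1.3,0]
    - [1,0.1,0,1.3,0]

```text
clock: 7.4
tcp_pos: [0.5566, -0.1452, 0.1606]
ee_rot: [1.002, 2.977, 0.001]
contact_force: [-1.7, 0.8, 4.7]
grip_width: 0.0218
gripper_force: 61.7
```

Request:
drive_tool:
  rows:
    - [1,0,0,0,0]
    - [1,0,0,0,0]
    - [1,0,0,0,0]

```text
clock: 7.7
tcp_pos: [0.5566, -0.1453, 0.1605]
ee_rot: [1.002, 2.977, 0.001]
contact_force: [-0.9, 0.5, 6.4]
grip_width: 0.0222
gripper_force: 62.0
```

```bash
python3 -c "
from h import *
rep();print(get_state()['contact_force'])"
```

```text
u,y,n mm [-5.2 -0.9 -9.2] F u,y,n [3.6 1.  5.3] turn 0.11 w 0.02216663139621296 gf 62.010533809661865 t 7.7
[-0.92035132  0.47838118  6.37384899]
```

Request:
drive_tool:
  rows:
    - [1,0,-0.18,-0.24,0]
    - [1,0,-0.35,-0.49,0]
    - [1,0,-0.53,-0.73,0]
    - [1,0,-0.7,-0.97,0]
    - [1,0,-0.7,-0.97,0]

```text
clock: 8.2
tcp_pos: [0.5526, -0.1507, 0.1703]
ee_rot: [1.001, 2.976, 0.002]
contact_force: [2.6, 3.4, 4.1]
grip_width: 0.0226
gripper_force: 64.4
```

```bash
python3 -c "
from h import *
rep();print(get_state()['contact_force'])
p,im,d=grab('wrist'); save('w4.png',im)"
```

```text
u,y,n mm [-4.9 -1.   2.6] F u,y,n [ 5.9 -0.   0.8] turn 0.11 w 0.02258410095044347 gf 64.39011991024017 t 8.2
[2.62556684 3.39345978 4.11407568]
```

Request:
drive_tool:
  rows:
    - [1,0,-0.14,-0.2,0]
    - [1,0,-0.3,-0.4,0]
    - [1,0,-0.3,-0.4,0]

```text
clock: 8.55
tcp_pos: [0.5507, -0.153, 0.1741]
ee_rot: [1.001, 2.976, 0.002]
contact_force: [2.8, 3.7, 4.4]
grip_width: 0.0221
gripper_force: 65.0
```

```bash
python3 -c "
from h import *
rep();print(get_state()['contact_force'])
p,im,d=grab('wrist'); save('w5.png',im)
for a,c,Q in darkparts(p,im,d,np.array([.55,-.15]),r=.04,thr=45)[:4]: print(a,c,Q.min(0).round(3),Q.max(0).round(3))"
```

```text
u,y,n mm [-5.1 -0.9  7.4] F u,y,n [6.3 0.  0.8] turn 0.12 w 0.02210192515964593 gf 65.01236468553543 t 8.55
[2.75833307 3.65852806 4.35435469]
38768 [343.8 403.1] [ 0.518 -0.188  0.176] [ 0.582 -0.113  0.265]
```

View pics/w5.png

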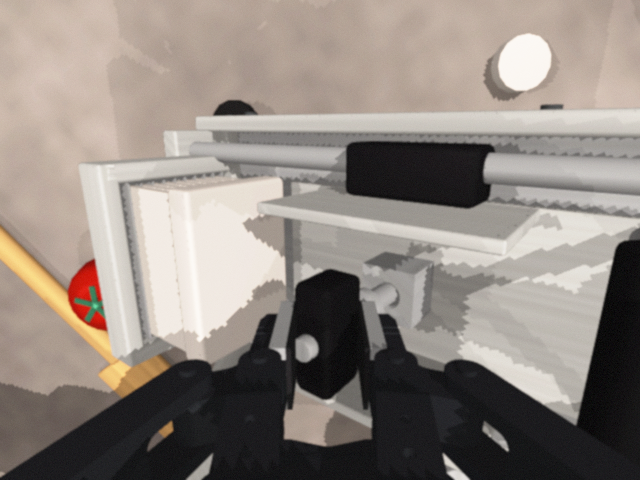

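The pin is drawn about 16.6 mm, with the shank showing at (383,297) above the boss. I'll slide the carriage up, still holding the pin.

Request:
drive_tool:
  rows:
    - [1,0,0.4,-0.29,0]
    - [1,0,1.21,-0.88,0]
    - [1,0,2.02,-1.47,0]
    - [1,0,2.42,-1.77,0]
    - [1,0,2.42,-1.77,0]

```text
clock: 9.1
tcp_pos: [0.5632, -0.1356, 0.1908]
ee_rot: [-1.002, -2.974, 0.006]
contact_force: [-3.9, -3.4, -1.6]
grip_width: 0.0207
gripper_force: 60.6
```

```bash
cat >>h.py <<'E'
def bar(p,im,d):
    t=tool()[0]
    for a,c,Q in darkparts(p,im,d,np.array([.62,-.06]),r=.25,thr=45):
        V=np.linalg.svd(Q-Q.mean(0),full_matrices=False)[2][0]
        q=(Q.min(0)+Q.max(0))/2-H
        print(a,c,'u,y,n',(np.array([q@U,q@EY,q@N])*1000).round(1),'ext',np.ptp(Q,axis=0).round(3),np.degrees(np.arctan2(V[1],V[0])).round(0))
E
python3 -c "
from h import *
rep();bar(*grab('top'))"
```

```text
u,y,n mm [22.1 -0.3  8.4] F u,y,n [-5.   1.   1.7] turn 0.05 w 0.020679203600027497 gf 60.560077179106884 t 9.1
600 [488.8 457.7] u,y,n [229.3 123.8 551.1] ext [0.029 0.067 0.036] 112.0
358 [357.8 243.2] u,y,n [113.   -2.3  57.4] ext [0.075 0.06  0.01 ] 143.0
303 [387.  270.7] u,y,n [243.5  35.3 307.6] ext [0.068 0.012 0.138] -176.0
263 [357.  281.8] u,y,n [29.3 52.2 21.6] ext [0.048 0.05  0.04 ] -129.0
56 [371.1 256.9] u,y,n [110.6   7.6 106.3] ext [0.018 0.028 0.069] -125.0
```

Request:
drive_tool:
  rows:
    - [1,0,0.81,-0.59,0]
    - [1,0,1.61,-1.18,0]
    - [1,0,2.42,-1.77,0]
    - [1,0,3.23,-2.36,0]
    - [1,0,4.04,-2.95,0]

```text
clock: 9.65
tcp_pos: [0.5871, -0.1042, 0.2197]
ee_rot: [-1.003, -2.972, 0.008]
contact_force: [-3.9, -5.8, -5.8]
grip_width: 0.0211
gripper_force: 59.0
```

```bash
python3 -c "
from h import *
rep();bar(*grab('top')); p,im,d=grab('wrist'); save('w6.png',im)"
```

```text
u,y,n mm [71.  -0.2  8.4] F u,y,n [-9.1 -0.4 -0.5] turn -0.01 w 0.021069088669341044 gf 58.955853899460635 t 9.65
1126 [478.7 449.2] u,y,n [242.6 126.6 547.9] ext [0.044 0.09  0.052] 110.0
354 [341.  229.9] u,y,n [163.4   0.8  56.7] ext [0.074 0.054 0.009] 143.0
284 [342.  269.8] u,y,n [78.5 52.3 22.6] ext [0.046 0.048 0.037] -129.0
248 [362.5 250.1] u,y,n [233.7  25.5 223.8] ext [0.085 0.023 0.335] 159.0
```

Request:
drive_tool:
  rows:
    - [1,0,0.81,-0.59,0]
    - [1,0,1.61,-1.18,0]
    - [1,0,2.42,-1.77,0]
    - [1,0,3.23,-2.36,0]
    - [1,0,3.23,-2.36,0]

```text
clock: 10.25
tcp_pos: [0.6076, -0.0774, 0.2443]
ee_rot: [-1.002, -2.975, 0.006]
contact_force: [-4.2, -3.3, 0.3]
grip_width: 0.021
gripper_force: 61.1
```

```bash
python3 -c "
from h import *
rep();bar(*grab('top')); p,im,d=grab('wrist'); save('w7.png',im)"
```

```text
u,y,n mm [112.8  -0.3   8.4] F u,y,n [-4.   1.4  3.3] turn 0.07 w 0.021013257453332344 gf 61.10254410014022 t 10.25
985 [463.5 439. ] u,y,n [255.  129.9 533.4] ext [0.051 0.093 0.081] 111.0
466 [329.3 224.9] u,y,n [270.7  27.1 176.6] ext [0.111 0.05  0.417] -160.0
300 [328.3 258.6] u,y,n [120.7  52.7  21.8] ext [0.045 0.05  0.038] -129.0
```

View pics/w7.png

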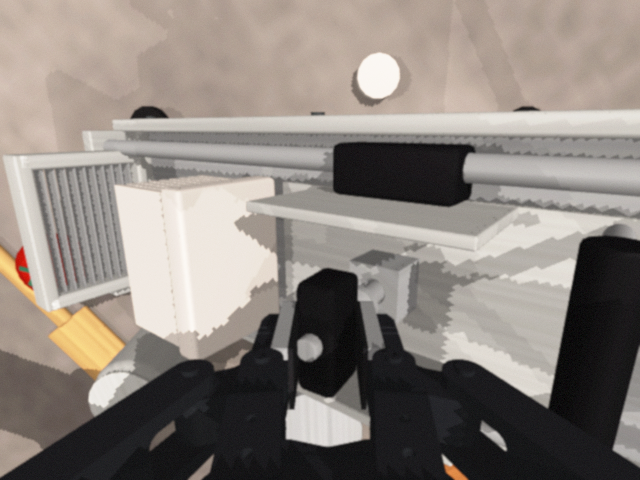

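Request:
drive_tool:
  rows:
    - [1,0,0.4,-0.3,0]
    - [1,0,0.73,-0.53,0]
    - [1,0,0.73,-0.53,0]
    - [1,0,0.85,-0.37,0]
    - [1,0,0.97,-0.21,0]

```text
clock: 10.85
tcp_pos: [0.6128, -0.0719, 0.2467]
ee_rot: [-1.006, -2.974, 0.009]
contact_force: [-9.6, -9.3, 9.9]
grip_width: 0.0206
gripper_force: 63.1
```

```bash
cat >>h.py <<'E'
def block():
    'carriage from rod block, wrist view'
    p,im,d=grab('wrist'); t=tool()[0]
    for a,c,Q in darkparts(p,im,d,t+EY*.05,r=.09,thr=45):
        q=(Q-H); y=q@EY
        k=(y>.04)&(y<.075)
        if k.sum()>800: 
            g=(q@U)[k]; print('block u',(np.percentile(g,[1,50,99])*1000).round(1),k.sum())
E
python3 -c "
from h import *
rep();block();rep()"
```

```text
u,y,n mm [120.3  -1.1   6. ] F u,y,n [-4.8  2.  15.8] turn -0.06 w 0.020646155616832428 gf 63.06865316815674 t 10.85
block u [198.6 205.5 210.9] 1669
block u [ 95.9 130.5 153.1] 7593
u,y,n mm [120.3  -1.1   5.6] F u,y,n [-6.8 -0.7  6.5] turn -0.06 w 0.02111872862254481 gf 62.06325718550943 t 10.9
```

Request:
drive_tool:
  rows:
    - [1,0,0.08,-0.06,0]
    - [1,0,0.16,-0.12,0]
    - [1,0,0.16,-0.12,0]

```text
clock: 11.2
tcp_pos: [0.6138, -0.0704, 0.2471]
ee_rot: [-1.005, -2.974, 0.009]
contact_force: [-7.0, -9.1, 0.6]
grip_width: 0.0209
gripper_force: 61.9
```

```bash
python3 -c "
from h import *
rep()"
```

```text
u,y,n mm [121.9  -1.    5.2] F u,y,n [-8.9 -0.   7.2] turn -0.05 w 0.02085025397657155 gf 61.92982300068252 t 11.2
```

Request:
drive_tool:
  rows:
    - [1,0,0.08,-0.06,0]
    - [1,0,0.16,-0.12,0]
    - [1,0,0.16,-0.12,0]

```text
clock: 11.5
tcp_pos: [0.6147, -0.0691, 0.2483]
ee_rot: [-1.005, -2.973, 0.009]
contact_force: [-5.8, -8.7, -0.2]
grip_width: 0.021
gripper_force: 61.9
```

```bash
python3 -c "
from h import *
rep();block()"
```

```text
u,y,n mm [123.9  -1.    5.2] F u,y,n [-8.6 -0.7  6. ] turn -0.05 w 0.021038139870109447 gf 61.930981175391935 t 11.5
block u [202.2 209.2 214.6] 1687
block u [ 99.3 134.2 156.7] 7618
```

Request:
drive_tool:
  rows:
    - [1,0,0.06,0.08,0]
    - [1,0,0.12,0.16,0]
    - [1,0,0.12,0.16,0]

```text
clock: 11.85
tcp_pos: [0.6153, -0.0687, 0.2471]
ee_rot: [-1.006, -2.974, 0.01]
contact_force: [-6.9, -9.3, 2.5]
grip_width: 0.0211
gripper_force: 62.2
```

```bash
python3 -c "
from h import *
rep()"
```

```text
u,y,n mm [123.8  -1.2   3.9] F u,y,n [-7.8 -0.2  8.8] turn -0.08 w 0.02106234096118593 gf 62.17020743933972 t 11.85
```

Request:
drive_tool:
  rows:
    - [1,0,0.08,-0.06,0]
    - [1,0,0.16,-0.12,0]
    - [1,0,0.16,-0.12,0]

```text
clock: 12.15
tcp_pos: [0.6163, -0.0674, 0.2481]
ee_rot: [-1.006, -2.973, 0.01]
contact_force: [-6.8, -8.7, 1.4]
grip_width: 0.0211
gripper_force: 62.3
```

```bash
python3 -c "
from h import *
rep();block()"
```

```text
u,y,n mm [125.7  -1.2   3.7] F u,y,n [-8.1  0.1  7.7] turn -0.07 w 0.021122594871487804 gf 62.278456542408094 t 12.15
block u [204.1 211.  216.4] 1721
block u [101.3 136.2 158.6] 7746
```

Request:
drive_tool:
  rows:
    - [1,0,0.08,-0.06,0]
    - [1,0,0.16,-0.12,0]
    - [1,0,0.16,-0.12,0]

```text
clock: 12.5
tcp_pos: [0.6173, -0.0661, 0.2493]
ee_rot: [-1.006, -2.973, 0.01]
contact_force: [-7.6, -9.2, 2.2]
grip_width: 0.0211
gripper_force: 62.3
```

```bash
python3 -c "
from h import *
rep()"
```

```text
u,y,n mm [127.7  -1.2   3.8] F u,y,n [-8.3  0.5  8.8] turn -0.07 w 0.02105713693485758 gf 62.31270039570518 t 12.5
```

Request:
drive_tool:
  rows:
    - [1,0,0.08,-0.06,0]
    - [1,0,0.16,-0.12,0]
    - [1,0,0.16,-0.12,0]

```text
clock: 12.8
tcp_pos: [0.6183, -0.0648, 0.2505]
ee_rot: [-1.006, -2.973, 0.01]
contact_force: [-7.1, -8.9, 2.8]
grip_width: 0.0209
gripper_force: 62.3
```

```bash
python3 -c "
from h import *
rep();block()"
```

```text
u,y,n mm [129.7  -1.2   3.8] F u,y,n [-7.5  0.3  9. ] turn -0.08 w 0.020918726363064473 gf 62.29977000388317 t 12.8
block u [208.2 215.  220.4] 1713
block u [105.3 140.1 162.7] 7759
```

Request:
drive_tool:
  rows:
    - [1,0,0.04,-0.03,0]
    - [1,0,0.08,-0.06,0]
    - [1,0,0.12,-0.09,0]
    - [1,0,0.12,-0.09,0]

```text
clock: 13.25
tcp_pos: [0.6189, -0.0639, 0.2513]
ee_rot: [-1.006, -2.973, 0.01]
contact_force: [-6.6, -9.0, 2.7]
grip_width: 0.0206
gripper_force: 62.2
```

```bash
python3 -c "
from h import *
rep()"
```

```text
u,y,n mm [131.1  -1.2   3.7] F u,y,n [-7.4 -0.2  8.8] turn -0.08 w 0.020575536771413425 gf 62.21920509764459 t 13.25
```

Request:
drive_tool:
  rows:
    - [1,0,0.04,-0.03,0]
    - [1,0,0.08,-0.06,0]
    - [1,0,0.12,-0.09,0]
    - [1,0,0.12,-0.09,0]

```text
clock: 13.65
tcp_pos: [0.6194, -0.0632, 0.252]
ee_rot: [-1.006, -2.973, 0.011]
contact_force: [-6.5, -9.7, 0.4]
grip_width: 0.0211
gripper_force: 61.5
```

```bash
python3 -c "
from h import *
rep();block();save('w8.png',cams.get_image('wrist')[0])"
```

```text
u,y,n mm [132.2  -1.1   3.8] F u,y,n [-9.2 -0.8  7.2] turn -0.08 w 0.021098049232285254 gf 61.467685082461685 t 13.65
block u [210.4 217.3 222.9] 1736
block u [107.5 142.5 164.9] 7722
```

Request:
drive_tool:
  rows:
    - [1,0,0.06,0.08,0]
    - [1,0,0.12,0.16,0]
    - [1,0,0.12,0.16,0]

```text
clock: 14.05
tcp_pos: [0.62, -0.063, 0.2511]
ee_rot: [-1.007, -2.973, 0.012]
contact_force: [-9.6, -11.4, 5.3]
grip_width: 0.021
gripper_force: 61.4
```

```bash
python3 -c "
from h import *
rep()"
```

```text
u,y,n mm [132.1  -1.5   2.7] F u,y,n [-8.9  0.8 13.1] turn -0.13 w 0.02095928114257468 gf 61.446988680108916 t 14.05
```

View pics/w8.png

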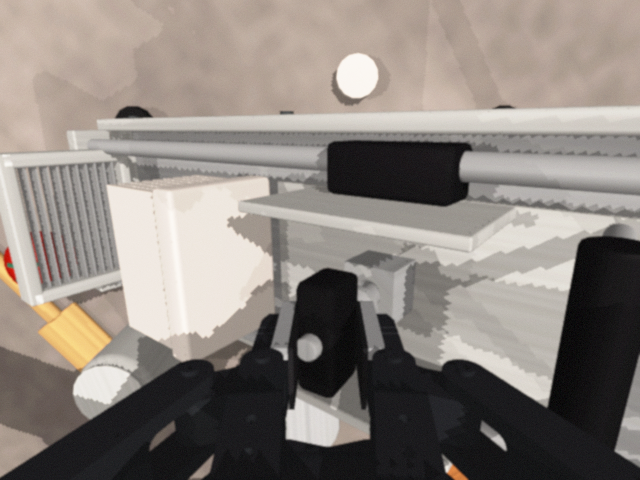

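```bash
python3 - <<'E'
from h import *
t,R,s=tool(); p=cams.camera_params('wrist'); Rc=p['R']@R; tc=R.T@(-p['R'].T@p['t']-t)
poses={'w1':([.54454,-.16295,.34032],[-1.0,-2.978,.001]),'w5':([.5507,-.153,.1741],[1.001,2.976,.002]),'w7':([.6076,-.0774,.2443],[-1.002,-2.975,.006]),'w8':([.6194,-.0632,.252],[-1.006,-2.973,.011])}
for k,(x,r) in poses.items():
    im=cv2.imread(f'pics/{k}.png'); Rt=Rn.from_rotvec(r).as_matrix(); q=dict(p); q['R']=Rc@Rt.T; q['t']=-q['R']@(np.array(x)+Rt@tc)
    m=(im.max(2)<40).astype(np.uint8); m[:, :300]=0; m[210:]=0; m[:125]=0
    n,l,st,c=cv2.connectedComponentsWithStats(m); i=1+np.argmax(st[1:,4]); w=l==i
    # bottom (near) face: use middle rows' edges
    v0,hh=st[i,1],st[i,3]; v=int(v0+hh*.5); cols=np.nonzero(w[v])[0]
    a=onplane(q,cols[0],v,.03); b=onplane(q,cols[-1]+1,v,.03); print(k,st[i],cols[0],cols[-1]+1,a.round(1),b.round(1),'mid',((a+b)/2).round(1))
    if k=='w1':
        for uu in (538.5,539.5,541): print('hole',onplane(q,uu,228.7,-.0007).round(1))
E
```

```text
w1 [ 352  134   74   31 1965] 352 418 [-20.1  53.3  30. ] [39.3 55.3 30. ] mid [ 9.6 54.3 30. ]
hole [124.7  -0.3  -0.7]
hole [125.4  -0.2  -0.7]
hole [126.4  -0.   -0.7]
w5 [ 347  142  147   66 8037] 347 482 [-20.2  52.1  30. ] [38.1 56.2 30. ] mid [ 9.  54.1 30. ]
w7 [ 334  143  140   63 7408] 334 462 [89.6 52.5 30. ] [148.3  56.5  30. ] mid [118.9  54.5  30. ]
w8 [ 328  141  143   65 7720] 328 458 [109.1  52.6  30. ] [167.8  56.4  30. ] mid [138.5  54.5  30. ]
```

Travel measured from the rod block is about 129 mm and the hole is near 125 mm, so I may have passed it with the pin bound by the skewed grip. I'll release and look at how the pin stands.

Request:
drive_tool:
  rows:
    - [0.6,0,0,0,0]
    - [0.35,0,0,0,0]
    - [0.35,0,0,-1.5,0]
    - [0.35,0,0,-4,0]
    - [0.35,0,0,-6,0]

```text
clock: 14.55
tcp_pos: [0.6226, -0.0575, 0.3123]
ee_rot: [1.001, 2.978, 0.002]
contact_force: [0.1, 0.0, 0.2]
grip_width: 0.0554
gripper_force: 0.0
```

```bash
python3 - <<'E'
from h import *
rep(); print(get_state()['joint_pos'].round(2))
p,im,d=grab('wrist'); save('w9.png',im); np.save('w9d.npy',d)
for a,c,Q in darkparts(p,im,d,tool()[0],r=.13,thr=45):
    q=Q-H; f=np.stack([q@U,q@EY,q@N],1)*1000; print(a,c,np.percentile(f,[1,50,99],axis=0).round(1).tolist(),Q.min(0).round(3),Q.max(0).round(3))
E
```

```text
u,y,n mm [173.   -0.2  48.7] F u,y,n [ 0.2 -0.1  0.1] turn 0.15 w 0.055386041425615616 gf 0.0 t 14.55
[ 0.39  0.49 -0.62  1.43  0.29  1.31  0.67]
55438 [348.7 408.3] [[158.2, -18.5, 57.7], [218.3, 11.0, 157.0], [266.8, 40.9, 206.9]] [ 0.574 -0.112  0.294] [0.693 0.027 0.405]
4073 [365.5 161.1] [[106.9, 43.6, 11.1], [141.3, 55.0, 27.0], [164.1, 66.2, 28.5]] [ 0.567 -0.036  0.208] [0.617 0.022 0.244]
3137 [305.4 272.3] [[124.6, -20.7, 60.6], [137.1, 3.6, 76.1], [138.7, 20.9, 79.7]] [ 0.593 -0.088  0.249] [ 0.637 -0.047  0.27 ]
```

View pics/w9.png

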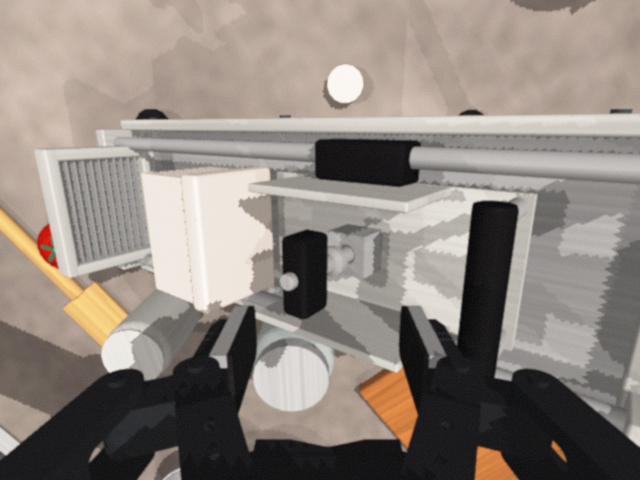

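Request:
drive_tool:
  rows:
    - [0.35,0,0,0,8.5]
    - [0.35,0,0,0,17]
    - [0.35,0,0,0,25.5]
    - [0.35,0,0,0,34]
    - [0.35,0,0,0,42]

```text
clock: 15.1
tcp_pos: [0.6225, -0.0575, 0.3111]
ee_rot: [-2.009, -2.415, -0.001]
contact_force: [0.0, -0.4, -0.4]
grip_width: 0.0555
gripper_force: 0.0
```

Request:
drive_tool:
  rows:
    - [0.35,0,0,0,8.5]
    - [0.35,0,0,0,17]
    - [0.35,0,0,0,25.5]
    - [0.35,0,0,0,34]
    - [0.35,0,0,0,42]

```text
clock: 15.6
tcp_pos: [0.6225, -0.0575, 0.3111]
ee_rot: [-2.741, -1.535, -0.001]
contact_force: [0.1, 0.9, -0.1]
grip_width: 0.0556
gripper_force: 0.0
```

Request:
drive_tool:
  rows:
    - [0.35,0,0,0,6.1]
    - [0.35,0,0,0,6.1]
    - [0.35,0,0,0,6.1]

```text
clock: 15.9
tcp_pos: [0.6224, -0.0578, 0.3111]
ee_rot: [-2.812, -1.4, -0.0]
contact_force: [-0.0, 0.0, -0.5]
grip_width: 0.0556
gripper_force: 0.0
```

```bash
python3 - <<'E'
from h import *
rep(); C=H+.130*U+.069*N; print(C,shift(C+[0,0,.004])); t,R,s=tool(); print((R.T@EX).round(3),s['joint_pos'].round(2))
p,im,d=grab('wrist'); save('w10.png',im)
for a,c,Q in darkparts(p,im,d,C,r=.03,thr=45)[:3]:
    q=Q-H; f=np.stack([q@U,q@EY,q@N],1)*1000; print(a,c,np.percentile(f,[1,50,99],axis=0).round(1).tolist(),Q.min(0).round(3),Q.max(0).round(3))
E
```

```text
u,y,n mm [172.   -0.2  47.9] F u,y,n [-0.3  0.1 -0.4] turn -89.77 w 0.05563353961759794 gf 0.0 t 15.9
[ 0.61452116 -0.0677774   0.25734272] [-1.28 -0.03  4.97]
[1.    0.004 0.   ] [ 0.17  0.45 -0.24  1.44  0.11  1.26 -0.73]
5443 [327.5 460.7] [[222.4, -15.3, 158.8], [227.4, -0.6, 163.2], [230.7, 14.3, 166.7]] [ 0.615 -0.06   0.383] [ 0.642 -0.04   0.397]
3331 [328.7 292.5] [[127.3, -21.7, 59.1], [137.6, -1.4, 72.1], [139.2, 19.2, 79.3]] [ 0.595 -0.087  0.253] [ 0.638 -0.047  0.271]
638 [244.  373.2] [[171.4, 26.9, 113.4], [184.7, 27.2, 131.1], [195.8, 27.7, 142.8]] [ 0.594 -0.049  0.318] [ 0.601 -0.041  0.354]
```

View pics/w10.png

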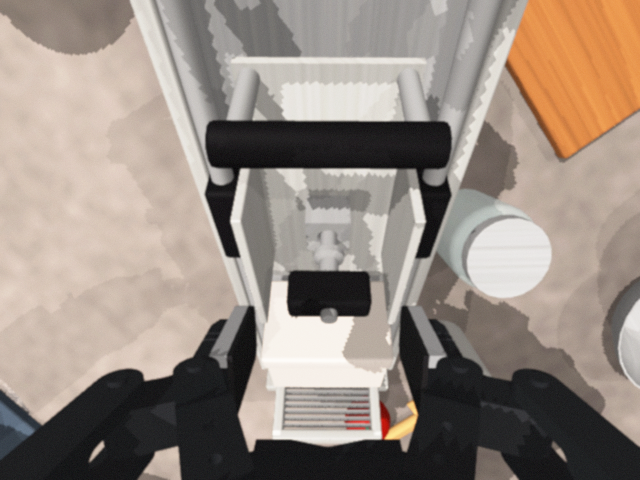

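Request:
drive_tool:
  rows:
    - [0.35,-1.2,0.05,0,0]
    - [0.35,-1.2,0.05,2.5,0]
    - [0.35,-1.2,0.05,4.2,0]
    - [0.35,-1.2,0.05,4.9,0]
    - [0.35,-1.2,0.05,4.9,0]

```text
clock: 16.45
tcp_pos: [0.6147, -0.0689, 0.2614]
ee_rot: [-2.814, -1.394, 0.002]
contact_force: [0.5, 0.0, 0.3]
grip_width: 0.0554
gripper_force: 0.0
```

Request:
drive_tool:
  rows:
    - [0.6,0,0,0,0]
    - [1,0,0,0,0]
    - [1,0,0,0,0]
    - [1,0,0,0,0]
    - [1,0,0,0,0]

```text
clock: 16.95
tcp_pos: [0.6155, -0.0687, 0.263]
ee_rot: [2.814, 1.394, 0.001]
contact_force: [-2.4, -1.5, 6.0]
grip_width: 0.039
gripper_force: 60.1
```

```bash
python3 -c "
from h import *
rep();print(get_state()['contact_force'])"
```

```text
u,y,n mm [133.2  -1.3  16.7] F u,y,n [1.4 1.  6.4] turn -90.01 w 0.03898964911801194 gf 60.14654581435025 t 16.95
[-2.43965617 -1.49159016  5.98210514]
```

Request:
drive_tool:
  rows:
    - [1,0.06,0,0.08,0]
    - [1,0.12,0,0.16,0]
    - [1,0.18,0,0.24,0]
    - [1,0.18,0,0.24,0]

```text
clock: 17.35
tcp_pos: [0.6166, -0.0669, 0.2601]
ee_rot: [2.815, 1.394, 0.001]
contact_force: [-2.5, -1.5, 4.1]
grip_width: 0.0391
gripper_force: 60.0
```

```bash
python3 -c "
from h import *
rep()"
```

```text
u,y,n mm [133.2  -1.1  13.1] F u,y,n [0.3 1.1 4.9] turn -90.0 w 0.039097173308370425 gf 60.0408736243844 t 17.35
```

Request:
drive_tool:
  rows:
    - [1,-0.16,0,0.12,0]
    - [1,-0.16,0,0.12,0]

```text
clock: 17.55
tcp_pos: [0.6155, -0.0684, 0.2587]
ee_rot: [2.815, 1.394, 0.0]
contact_force: [-1.7, -1.9, 4.8]
grip_width: 0.0393
gripper_force: 59.8
```

```bash
python3 -c "
from h import *
rep()"
```

```text
u,y,n mm [130.9  -1.1  13.1] F u,y,n [0.8 0.2 5.3] turn -90.01 w 0.03930239955937148 gf 59.783293437212706 t 17.55
```

The pin went down 3.6 mm at only 5 N, so the nose may be in the hole. I'll undo the small shift and press further.

Request:
drive_tool:
  rows:
    - [1,0.16,0,-0.12,0]
    - [1,0.22,0,-0.04,0]
    - [1,0.28,0,0.04,0]
    - [1,0.28,0,0.04,0]

```text
clock: 17.95
tcp_pos: [0.6174, -0.0659, 0.2582]
ee_rot: [2.815, 1.394, 0.0]
contact_force: [-2.1, -1.1, 3.2]
grip_width: 0.0389
gripper_force: 59.9
```

```bash
python3 -c "
from h import *
rep(); t=tool()[0]
p,im,d=grab('wrist'); save('w11.png',im)
for a,c,Q in darkparts(p,im,d,t,r=.12,thr=45)[:8]:
    q=Q-H; f=np.stack([q@U,q@EY,q@N],1)*1000; print(a,c,np.percentile(f,[1,50,99],axis=0).round(1).tolist())
"
```

```text
u,y,n mm [133.1  -1.1  10.8] F u,y,n [0.1 1.  3.8] turn -90.0 w 0.038901956232131475 gf 59.91907157935202 t 17.95
50044 [319.1 414.1] [[131.5, -58.7, 55.1], [181.9, 2.0, 118.6], [199.1, 56.7, 130.1]]
26486 [324.6 121.5] [[211.1, -43.4, 51.1], [220.9, -0.9, 61.1], [224.8, 42.3, 63.8]]
1322 [467.8 209.1] [[108.2, -65.8, 17.9], [156.9, -61.7, 26.8], [162.1, -52.8, 28.2]]
1026 [181.2 206.3] [[111.9, 52.3, 18.4], [157.5, 60.5, 26.8], [162.3, 64.6, 28.0]]
113 [243.  322.5] [[144.1, 27.0, 71.9], [146.9, 28.8, 75.6], [149.2, 30.9, 78.4]]
52 [478.5 411.5] [[167.4, -41.9, 110.6], [169.6, -40.4, 111.9], [171.9, -39.2, 113.4]]
43 [472.3 425. ] [[163.4, -40.4, 113.0], [165.4, -39.4, 114.2], [167.0, -38.4, 115.6]]
34 [238.5 332. ] [[149.6, 27.1, 80.1], [150.8, 29.0, 81.0], [152.3, 30.7, 81.9]]
```

View pics/w11.png

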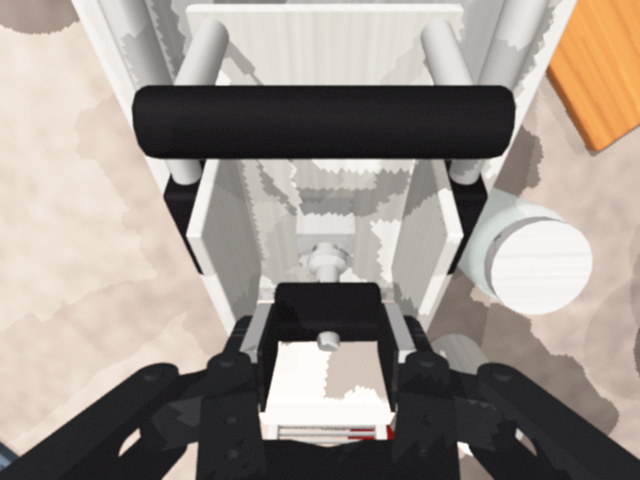

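```bash
cat >>h.py <<'E'
def gripbox(v0,v1,u0,u1):
    p,im,d=grab('wrist'); m=np.zeros(d.shape,bool); m[v0:v1,u0:u1]=im[v0:v1,u0:u1].max(2)<60
    q=cloud(p,d,m)-H; f=np.stack([q@U,q@EY,q@N],1)*1000; print(len(f),np.percentile(f,[2,25,50,75,98],axis=0).round(1).tolist(),'zmax',np.percentile(q[:,2]+H[2],98))
E
python3 -c "
from h import *
gripbox(285,335,288,368)"
```

```text
3918 [[132.0, -16.7, 53.8], [136.4, -9.4, 59.2], [137.0, -1.6, 64.9], [137.5, 6.6, 70.1], [138.3, 13.7, 72.8]] zmax 0.2637841820694247
```

The nose is about 8 mm into the rail, so the pin is in the upper hole. I'll keep pushing.

Request:
drive_tool:
  rows:
    - [1,0.06,0,0.08,0]
    - [1,0.12,0,0.16,0]
    - [1,0.18,0,0.24,0]
    - [1,0.18,0,0.24,0]

```text
clock: 18.45
tcp_pos: [0.6185, -0.0636, 0.2549]
ee_rot: [-2.814, -1.395, -0.0]
contact_force: [1.5, 0.9, -5.0]
grip_width: 0.0385
gripper_force: 60.7
```

```bash
python3 -c "
from h import *
rep();gripbox(285,335,288,368)"
```

```text
u,y,n mm [133.2  -0.7   6.7] F u,y,n [-1.7 -0.7 -5. ] turn -89.96 w 0.038510840753602144 gf 60.69770104251802 t 18.45
3907 [[131.4, -16.2, 49.8], [136.4, -9.0, 55.2], [137.0, -0.8, 60.9], [137.4, 7.0, 66.1], [138.3, 14.2, 68.6]] zmax 0.26036252771864404
```

The force has flipped to −5 N, so the detent has snapped past its click. I'll push until it bottoms.

Request:
drive_tool:
  rows:
    - [1,0.06,0,0.08,0]
    - [1,0.12,0,0.16,0]
    - [1,0.21,0,0.28,0]
    - [1,0.21,0,0.28,0]

```text
clock: 18.9
tcp_pos: [0.619, -0.0635, 0.2535]
ee_rot: [2.815, 1.393, -0.002]
contact_force: [-3.3, -2.3, 6.0]
grip_width: 0.039
gripper_force: 64.9
```

```bash
python3 -c "
from h import *
rep();gripbox(285,335,288,368)"
```

```text
u,y,n mm [132.7  -1.    5.3] F u,y,n [0.4 1.3 7.1] turn -90.04 w 0.039018481341671345 gf 64.88227299414575 t 18.9
3915 [[131.4, -16.6, 48.5], [136.0, -9.4, 53.9], [136.5, -1.6, 59.6], [137.0, 6.6, 64.8], [137.8, 13.8, 67.4]] zmax 0.25908955561110647
```

Request:
drive_tool:
  rows:
    - [1,0.06,0,0.08,0]
    - [1,0.12,0,0.16,0]
    - [1,0.18,0,0.24,0]
    - [1,0.18,0,0.24,0]

```text
clock: 19.35
tcp_pos: [0.6188, -0.0641, 0.2525]
ee_rot: [2.815, 1.39, -0.005]
contact_force: [-13.3, -6.1, 19.9]
grip_width: 0.0384
gripper_force: 69.2
```

```bash
python3 -c "
from h import *
rep();gripbox(285,335,288,368)"
```

```text
u,y,n mm [131.7  -1.2   4.8] F u,y,n [ 1.3  6.9 23.7] turn -90.14 w 0.03844260022452295 gf 69.17119385674596 t 19.35
3938 [[130.9, -16.7, 48.2], [135.1, -9.5, 53.5], [135.6, -1.7, 59.1], [136.1, 6.4, 64.5], [136.9, 13.6, 67.2]] zmax 0.2584865557639534
```

It has bottomed hard at 24 N. I'll relax, open slightly inside the guards, and lift off.

Request:
drive_tool:
  rows:
    - [1,-0.09,0,-0.12,0]
    - [1,-0.18,0,-0.24,0]
    - [0.52,-0.18,0,-0.24,0]
    - [0.52,-0.18,0,-0.24,0]
    - [0.52,-0.18,0,-0.24,0]

```text
clock: 19.9
tcp_pos: [0.6193, -0.0636, 0.2532]
ee_rot: [2.815, 1.393, -0.001]
contact_force: [-4.6, -2.3, 6.3]
grip_width: 0.0412
gripper_force: 35.4
```

```bash
python3 -c "
from h import *
rep();print(get_state()['contact_force'])"
```

```text
u,y,n mm [132.6  -1.2   5. ] F u,y,n [-0.   2.3  7.8] turn -90.03 w 0.04124331446802665 gf 35.379350781440735 t 19.9
[-4.61175071 -2.33200492  6.30451149]
```

Request:
drive_tool:
  rows:
    - [0.48,0,0,0,0]
    - [0.48,0,0,0,0]
    - [0.48,0,0,0,0]

```text
clock: 20.2
tcp_pos: [0.6199, -0.0624, 0.2527]
ee_rot: [-2.815, -1.395, -0.001]
contact_force: [-0.4, -0.4, 0.2]
grip_width: 0.0444
gripper_force: 0.0
```

```bash
python3 -c "
from h import *
rep();print(get_state()['contact_force'])"
```

```text
u,y,n mm [133.4  -1.    3.8] F u,y,n [-0.3  0.1  0.5] turn -89.97 w 0.044429832213869244 gf 0.0 t 20.2
[-0.3866923  -0.35523109  0.21857117]
```

Free of force, so I'll lift straight up and then well clear.

Request:
drive_tool:
  rows:
    - [0.48,0,0,-0.5,0]
    - [0.48,0,0,-1,0]
    - [0.48,0,0,-2,0]
    - [0.48,0,0,-4,0]
    - [0.48,0,0,-7,0]

```text
clock: 20.7
tcp_pos: [0.619, -0.0628, 0.3231]
ee_rot: [-2.814, -1.394, 0.003]
contact_force: [-0.8, 0.8, -0.2]
grip_width: 0.0446
gripper_force: 0.0
```

```bash
python3 - <<'E'
from h import *
rep(); t=tool()[0]
p,im,d=grab('wrist'); save('w12.png',im)
for a,c,Q in darkparts(p,im,d,H+.13*U+.06*N,r=.04,thr=45)[:5]:
    q=Q-H; f=np.stack([q@U,q@EY,q@N],1)*1000; print(a,c,np.percentile(f,[1,50,99],axis=0).round(1).tolist(),Q.max(0).round(3))
E
```

```text
u,y,n mm [174.1  -0.5  61.2] F u,y,n [-0.   1.1 -0.2] turn -89.99 w 0.044584442625909264 gf 0.0 t 20.7
24884 [327.2 419.5] [[180.7, -38.7, 125.0], [229.2, -1.1, 170.1], [240.8, 38.6, 180.7]] [ 0.655 -0.032  0.415]
2760 [328.1 260.6] [[122.6, -21.8, 47.8], [133.7, -1.0, 61.1], [135.2, 19.4, 67.9]] [ 0.641 -0.044  0.259]
188 [233.1 327. ] [[185.5, 30.2, 123.1], [189.4, 32.1, 128.4], [193.3, 34.5, 133.2]] [ 0.599 -0.036  0.347]
```

View pics/w12.png

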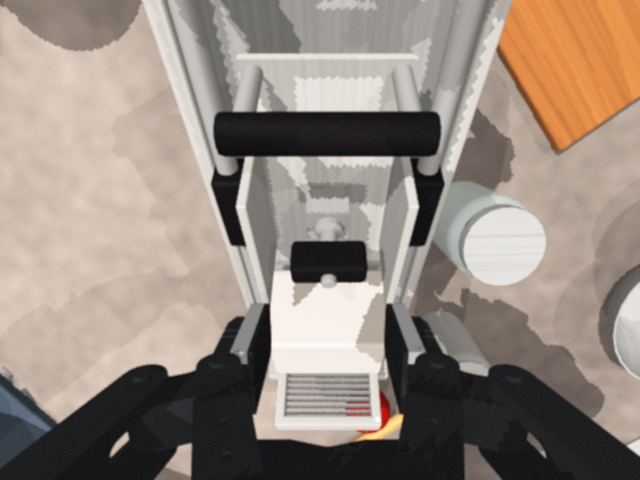

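The grip, at (328,261), sits with its top at n ≈ 67.9 mm, and home should be 67.3–68. It stands about 127 mm up the bed, the head is clear of the blades, and nothing touches the robot.

```bash
python3 -c "
from station import bot; print(bot.close_job())"
```

```text
the job is handed in; nothing more can be done
None
```

I pulled the pin, slid the pusher about 127 mm up the bed, and pushed the pin fully home past its click in the upper hole; I then let go of it and handed the job in at about 20.8 s, and I don't have the judge's verdict.

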